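# Steady the rocking field analyser with a wedge

### The job

The grey field analyser has lost the rubber pad of one foot, so it leans onto that bare steel foot and rocks. With the fingertips only, push the orange wedge along the bench, thin end first, under the bare foot until the analyser stands level and firm on all four feet and no longer rocks, no further. Do not pick up or pinch the wedge or lift the analyser, do not shove the analyser out of its place, and leave the jar, battery and screwdriver alone.

Things in the scene. Friction and masses are not known exactly. Their poses are not given: they have to be found in the camera images.
- analyser: loose grey instrument, 2.5 kg, 130 high; feet on four 40 mm corner ears, 200 (own x) x 260 (own y) mm over all, ears 30 to 42 mm up; body 150 x 230; handle to 161 mm on its -y side. Origin: amid the feet, level with the pads' undersides; z up. Starts leaning 0.065 rad towards foot_short; done when z is vertical and all feet bear. Pushed on past that, it slides along
- foot_short: the foot without pad, under the one bare steel ear (others are black), nearest the black dial: steel stub, round end of radius 15 mm, at the analyser's own x +85, y +115, 15 mm in from the ear's edges. Origin: its lowest point, 9 mm above the other undersides when level; on the bench at first. It bears 4 to 6 N until the analyser is level, then quickly more as the wedge goes on
- foot_far: rubber-padded foot diagonally opposite (own x -85, y -115 mm), radius 15 mm, round end. Origin: its lowest point; in the air at the start, on the bench when the rocking has stopped
- foot_left: rubber-padded foot at own x -85, y +115 mm, on the bench. Origin: its lowest point
- foot_right: rubber-padded foot at own x +85, y -115 mm, on the bench. Origin: its lowest point
- wedge: loose orange wedge, white band at the thick end, lying flat, 150 mm long (own x), 44 wide (own y), 80 g. Origin: centre of underside. Top rises evenly from 1.2 mm at the thin end (own x +75) to 20 mm at the upright thick end (own x -75); 9 mm thick at own x +13. Rocking stops with the foot's lowest point there or a few mm nearer the thick end. Pushing it under takes 5 to 10 N, 11 to 14 N once all feet bear
- wedge_tip (a point): middle of the wedge's thin edge, at bench level
- wedge_back (a point): middle of the foot of the wedge's thick end face, at bench level; the face is upright, 44 mm wide and 20 mm high
- jar: loose round jar with white lid, radius 28, height 50 mm, origin under its centre; bystander
- battery: loose black and yellow battery block 60 x 90 x 30 mm, origin under its centre; bystander
- screwdriver: loose red-handled screwdriver lying on the bench, along its own x; bystander
Not all that is in view belongs to the job. Of the things shaped like the wedge, the orange one is meant.

How it is judged:
By the outcome, as a careful person would: the job done as asked, in the order asked, and still so for the second after the job is handed in, with the robot touching nothing.
It also fails if it takes over 72 s, if anything falls off the work surface, if the arm or the gripper's body presses on something with over 40 N, if the wrist force passes 120 N, or if a joint passes its speed limit or range.

### The arm

A 6-joint arm with a two-finger parallel gripper is mounted at the origin on the work surface. World frame = base frame: x ahead of the robot, y to its left, z up, the work surface at z = 0. Lengths are in m, angles in rad, forces in N, time in s.
With the tool pointing down it reaches from about 0.375 to 0.975 m from the base axis. Payload 3.8 kg.
Tool frame: the origin (TCP) lies midway between the tips of the shut fingers; the grasp point (between the pads) lies 19 mm behind it; z points along the fingers, y is the line along which they close (so a half turn about z gives the same grasp; the last joint's range is limited). The gripper opens to 85 mm and grips with 20 to 120 N. Pads are 22 mm wide; open, the fingers measure 114 mm over their backs; the gripper's body (76 mm by 85 mm) begins 54 mm behind the grasp point. The pads swing forward as they close: fully open they stand 13 mm farther back than shut.
Start: joints at [-1.244, 0.264, 1.604, -0, 1.274, -0.037], TCP at [0.24, -0.631, 0.231] pointing down, gripper open.
Joint ranges: [-2.63, 2.63], [-0.94, 2.18], [0.31, 2.57], [-1.31, 4.45], [0, 2.66], [-2.55, 2.55]. Speed limits (rad/s): [2.57, 2.57, 3.14, 3.14, 3.14, 3.14].

### API

Orientations are given as a rotation vector (axis times angle).
In Python, from workcell import bot gives the robot as it stands.
- The arm moves only by the tool servo_tool, never from a script. Its argument "series" is a list of rows, each a list of 7 numbers: the shift along the world's x, y, z in units of 0.15 m (1.0 is 0.15 m), then the turn, a rotation vector about the world's x, y, z in units of 180 degrees (1.0 is 180 degrees), then the closure, from 0 (fully open) to 1 (shut). A call has 1 to 20 rows; each row is the pose to reach, as a shift and turn from the pose commanded when the call began, turning the shorter way round; what a row does not reach only later rows make up. A row lasts 1/10 s, in which the tool goes at most 50 mm and 8.59 degrees, less where a joint would pass 70% of its speed; a pose out of reach is approached as far as the arm can. A call with a number of a shift or a turn outside -1 to 1 is refused whole. A call with a gripper value outside its range is refused whole. The fingers move at their own pace and stop on an object; "newtons" is the grip in N (left out, the last holds). Time passes only in rows, so rows that repeat a pose let the fingers close. It gives the time, the measured TCP pose, the force, the opening and the grip force at its end, in the units of the state.
- bot.read_state(): the state, without advancing time (a new reading comes with each control period).
- bot.read_camera(name): name is "scene" or "top" or "wrist"; returns the picture (400x640x3 uint8, red, green, blue); there is no depth.
- bot.camera_info(name): a dict with "vertical_fov" (degrees; the focal length in pixels is half the picture's height over the tangent of half this angle, whatever the lens; pixels are square), "cx", "cy" (the principal point, pixels), "dist" ([k1, k2, p1, p2, k3] as OpenCV has them; the pictures are not rectified), "R" (3x3) and "t" (3): a world point X has camera coordinates R X + t. Camera axes: x right, y down, z forward; pixel columns grow to the right and rows downward; lengths in m; the calibration is good to about 2 mm. A picture is of the moment at which its call begins: read the wrist's pose just before it. camera_info takes no time and is no camera call; for the wrist camera it gives the pose at the moment of the call.
- bot.finish_job(): hands the job in; it is judged then, once.
Trained networks look in the newest picture that a camera, given by its name, has taken for a name from the list of things; names that differ only in an ending like _2 or _b are one class to them, and where a whole thing is asked for, a point or a joint stands for the part that bears it (a point fixed in the world has none). Each returns a list of dicts, best first, with "score" (0 to 1); they miss things now and then, are a little off and sometimes report something else, mostly with a low value. They report only what shows in the picture. A call takes as long as a camera call. They do not tell look-alikes from the thing itself.
- bot.recognise(target, camera): "box" ([left, top, right, bottom] as shares, 0 to 1, of the picture: columns of its width, rows of its height, round what is visible of it).
- bot.trace(target, camera): "mask" (400x640 bool, what is visible of it) and "box" ([left, top, right, bottom] as shares, 0 to 1, of the picture: columns of its width, rows of its height, round what is visible of it).
- bot.mark_of(target, camera): "at" ([row, column] as shares, 0 to 1, of the picture: columns of its width, rows of its height: a listed point, or the origin of a listed thing).
The state is a dict: "time": time; "q": joint angles; "joint_vel": joint speeds; "joint_torque": joint torques, N m; "tool_pos": TCP position; "tcp_rot": TCP orientation; "wrist_force": force on the tool from outside, world axes, zero at the start; "torque": the same for the moment, N m; "width": opening from 0.0 (shut) to 1.0 (fully open); "grip_force": force on a finger pad.
Only numpy, scipy, OpenCV 4.12 (cv2) and the standard library are available. Lean on these libraries where they do the work, as an engineer would, in place of code of your own. Each camera call takes 0.05 s, during which the arm holds its last target. There are 200 camera calls.

## Working session

There is one attempt and no reset: what is moved stays moved. The work goes in short steps, Python scripts to look and compute and a tool call to move; the robot and the scene stay as the last step left them, time stands still between calls to the robot, and variables do not carry over. Pictures are saved under pics/ and viewed, at most 10 in all, crops included, and the job is handed in when it is done.

Besides the shell and the picture viewer there is one more tool, called after "Call:" by a JSON object that holds its "name" and its "arguments". servo_tool: Moves the arm, as the interface text tells. Shifts and turns lie within -1 to 1; 1 stands for 0.15 m of shift or 180 degrees of turn. Its arguments: {"type":"object","properties":{"series":{"type":"array","items":{"type":"array","items":{"type":"number"}}},"newtons":{"type":"number"}},"required":["series"]}

```bash
mkdir -p pics
cat > h.py <<'E'
import numpy as np, cv2
from workcell import bot
def K(n):
    c=bot.camera_info(n); f=200/np.tan(np.radians(c["vertical_fov"])/2)
    return np.array([[f,0,c["cx"]],[0,f,c["cy"]],[0,0,1.]]),np.array(c["dist"],float),np.array(c["R"]),np.array(c["t"])
def ray(n,px,z=0.,k=None):
    k_,d,R,t=k or K(n)
    u=cv2.undistortPoints(np.array(px,float).reshape(-1,1,2),k_,d).reshape(-1,2)
    v=np.c_[u,np.ones(len(u))]@R; C=-R.T@t
    return C+v*((z-C[2])/v[:,2])[:,None]
def proj(n,X,k=None):
    k_,d,R,t=k or K(n)
    return cv2.projectPoints(np.array(X,float).reshape(-1,1,3),cv2.Rodrigues(R)[0],t,k_,d)[0].reshape(-1,2)
def save(n,f,im=None):
    im=bot.read_camera(n) if im is None else im
    cv2.imwrite(f,im[:,:,::-1]); return im
E
python3 - <<'E'
from h import *
a=save("top","pics/top.png");b=save("scene","pics/scene.png")
for n in("top","scene"):
  for t in("wedge","wedge_tip","wedge_back","foot_short","foot_far","foot_left","foot_right","analyser","jar","battery","screwdriver"):
    r=bot.mark_of(t,n)
    for d in r[:3]:
      p=[d["at"][1]*640,d["at"][0]*400]; print(n,t,round(d["score"],2),np.round(p),ray(n,[p])[0].round(3)[:2])
E
```

```text
top wedge 0.75 [208. 177.] [0.622 0.406]
top wedge 0.7 [279. 200.] [0.551 0.18 ]
top wedge 0.64 [379. 131.] [ 0.777 -0.129]
top wedge_tip 0.93 [206. 240.] [0.427 0.399]
top wedge_tip 0.76 [370. 107.] [ 0.857 -0.102]
top wedge_tip 0.71 [228. 167.] [0.655 0.344]
top wedge_back 0.81 [260. 208.] [0.526 0.24 ]
top wedge_back 0.7 [387. 156.] [ 0.698 -0.153]
top wedge_back 0.65 [182. 181.] [0.607 0.486]
top analyser 0.87 [393. 219.] [ 0.499 -0.171]
top battery 0.94 [268. 140.] [0.743 0.223]
top screwdriver 0.67 [284. 265.] [0.356 0.16 ]
scene wedge 0.91 [435. 299.] [0.632 0.421]
scene wedge 0.73 [227. 255.] [ 0.783 -0.121]
scene wedge 0.7 [362. 237.] [0.554 0.177]
scene wedge_tip 0.96 [455. 236.] [0.425 0.405]
scene wedge_tip 0.89 [405. 291.] [0.649 0.344]
scene wedge_tip 0.7 [217. 277.] [ 0.851 -0.108]
scene wedge_back 0.82 [460. 196.] [0.283 0.373]
scene wedge_back 0.76 [239. 228.] [ 0.698 -0.142]
scene wedge_back 0.73 [390. 238.] [0.518 0.247]
scene foot_right 0.52 [226. 182.] [ 0.579 -0.268]
scene analyser 0.64 [268. 176.] [ 0.495 -0.17 ]
scene jar 0.66 [279. 276.] [0.769 0.035]
scene battery 0.85 [348. 304.] [0.751 0.228]
scene battery 0.43 [225. 178.] [ 0.569 -0.279]
scene screwdriver 0.76 [386. 182.] [0.344 0.157]
```

View pics/top.png

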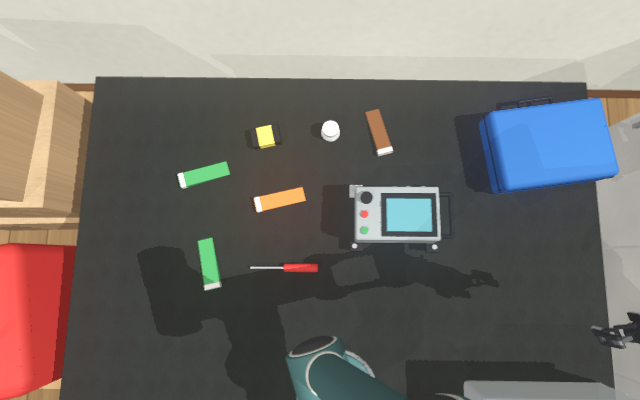

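View pics/scene.png

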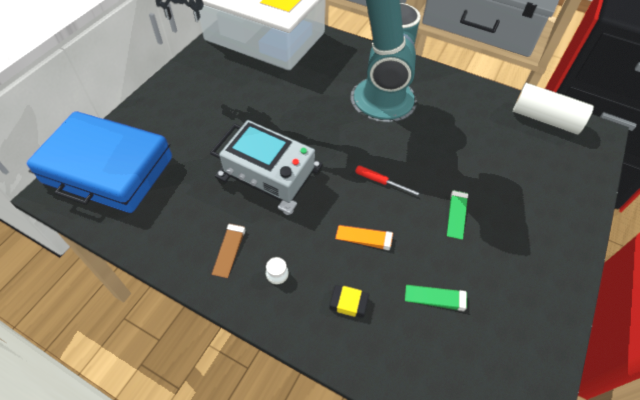

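Lookalikes in the top image: green (205,175), green (209,263), brown (379,132), orange (279,200). The orange one matches the description, and it also shows at (364,237) in the scene view. The bare ear is at (355,190) in top and (287,207) in scene.

Run:
```python
from h import *
for n in("top","scene"):
  im=cv2.imread(f"pics/{n}.png"); hsv=cv2.cvtColor(im,cv2.COLOR_BGR2HSV)
  m=cv2.inRange(hsv,(8,150,120),(22,255,255)); k,l,s,c=cv2.connectedComponentsWithStats(m)
  for i in range(1,k):
    if s[i,4]>150:
      pts=np.argwhere(l==i)[:,::-1].astype(np.float32); b=cv2.boxPoints(cv2.minAreaRect(pts)); print(n,s[i,4],b.round(1).tolist()); print(ray(n,b,0.006).round(3)[:,:2].tolist())
t=cv2.imread("pics/top.png");s=cv2.imread("pics/scene.png")
a=cv2.resize(t[165:265,240:465],None,fx=3.4,fy=3,interpolation=3);b=cv2.resize(s[140:260,200:410],None,fx=3.643,fy=2.4,interpolation=3)
a=cv2.resize(t[170:260,245:445],(800,300),interpolation=3);b=cv2.resize(s[140:260,200:410],(525,300),interpolation=3)
o=np.zeros((600,800,3),np.uint8);o[:300]=a;o[300:,:525]=b;cv2.imwrite("pics/crop.png",o)
```

```text
scene 784 [[334.79998779296875, 239.0], [338.20001220703125, 221.8000030517578], [385.70001220703125, 231.3000030517578], [382.29998779296875, 248.5]]
[[0.6, 0.114], [0.545, 0.097], [0.508, 0.228], [0.564, 0.242]]
```

View pics/crop.png

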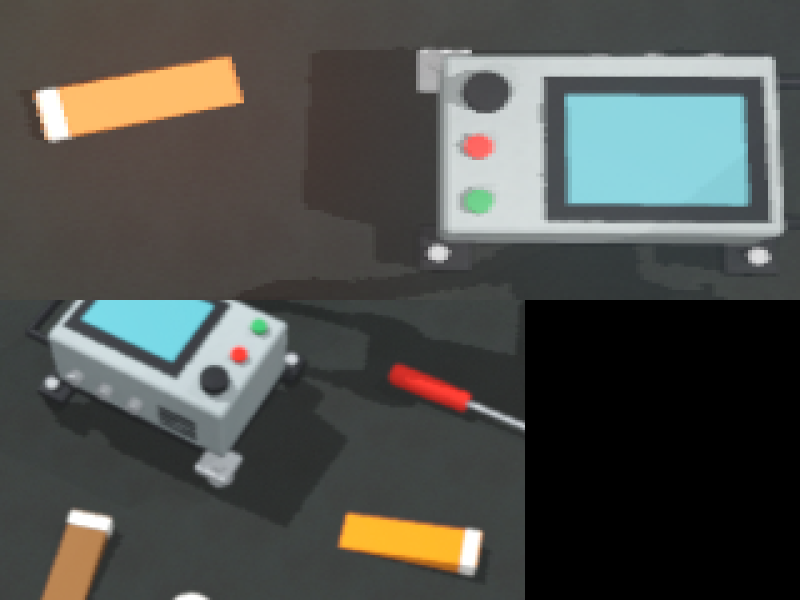

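The crop confirms the choice. The orange wedge has its white band on the left in the top view, with the thin end towards the analyser. The bare ear is by the black dial, at about (352,191) in top and (287,206) in scene.

Run:
```python
from h import *
f=lambda p:[(245+u/4,170+v/3.3333) for u,v in p]
th=ray("top",f([(233,57),(243,102)]),.001)[:,:2];bk=ray("top",f([(37,92),(50,140)]),.02)[:,:2]
print("thin",th.round(3).tolist(),th.mean(0),"back",bk.round(3).tolist(),bk.mean(0))
d=th.mean(0)-bk.mean(0);print("len",np.linalg.norm(d),"ang",np.degrees(np.arctan2(d[1],d[0])))
L=ray("top",f([(438,254)]),.046)[0,:2];F=ray("top",f([(758,257)]),.055)[0,:2]
v=L-F;print("L",L,"F",F,np.linalg.norm(v),"yaw",np.degrees(np.arctan2(v[1],v[0]))-90)
y=v/np.linalg.norm(v);x=np.array([y[1],-y[0]])
print("short pred",L+x*.17)
e=ray("top",f([(417,50),(417,92)]),.033)[:,:2];print("ear corners",e.round(3), "pred", e[0]+ -x*.015-y*.015, e[1]+x*.025-y*.015)
g=lambda p:[(200+u*.4,140+(v-300)*.4) for u,v in p]
s=ray("scene",g([(219,482)]),.03)[0];print("scene ear outer corner",s)
print(ray("scene",g([(291,359)]),.046),ray("scene",g([(52,384)]),.046))
```

```text
thin [[0.593, 0.107], [0.551, 0.098]] [0.572321   0.10235749] back [[0.555, 0.254], [0.511, 0.242]] [0.53343796 0.24778798]
len 0.1505387603120817 ang -75.03122880385885
L [ 0.41258423 -0.04976862] F [ 0.41315825 -0.27979159] 0.23002368517102317 yaw 0.14298048404435804
short pred [ 0.5825837  -0.04934439]
ear corners [[ 0.596 -0.034]
 [ 0.558 -0.034]] pred [ 0.58102503 -0.04916523] [ 0.58255279 -0.0492923 ]
scene ear outer corner [ 0.60163164 -0.03588608  0.03      ]
[[ 0.41540718 -0.04480839  0.046     ]] [[ 0.5863505  -0.27308549  0.046     ]]
```

Run:
```python
from h import *
s=bot.read_state();print(s["time"],s["tool_pos"],s["tcp_rot"],s["width"],s["wrist_force"]);R=cv2.Rodrigues(np.array(s["tcp_rot"]))[0];print(R.round(3))
```

```text
1.2 [ 0.24019721 -0.63082329  0.23128119] [3.08973600e+00 5.68331068e-01 4.47660199e-06] 1.0019197610367252 [-0.4284784   0.00511204 -0.70128126]
[[ 0.935  0.356  0.   ]
 [ 0.356 -0.935 -0.   ]
 [-0.     0.    -1.   ]]
```

Call:
{"name": "servo_tool", "arguments": {"series": [[0.27,0.87,0,0,0,0.0668,0.85],[0.27,0.87,0,0,0,0.0668,0.85],[0.27,0.87,0,0,0,0.0668,0.85],[0.27,0.87,0,0,0,0.0668,0.85]]}}

```text
time: 1.6
tool_pos: [0.2817, -0.4962, 0.2311]
tcp_rot: [-3.01, -0.893, -0.001]
wrist_force: [0.7, -0.6, -0.6]
width: 0.332
grip_force: 0.0
```

Call:
{"name": "servo_tool", "arguments": {"series": [[0.27,0.87,0,0,0,0.0668,0.85],[0.27,0.87,0,0,0,0.0668,0.85],[0.27,0.87,0,0,0,0.0668,0.85],[0.27,0.87,0,0,0,0.0668,0.85]]}}

```text
time: 2.0
tool_pos: [0.322, -0.3669, 0.2315]
tcp_rot: [-2.901, -1.204, -0.001]
wrist_force: [-0.7, -0.3, 0.0]
width: 0.151
grip_force: 0.0
```

Call:
{"name": "servo_tool", "arguments": {"series": [[0.27,0.87,0,0,0,0.0668,0.85],[0.27,0.87,0,0,0,0.0668,0.85],[0.27,0.87,0,0,0,0.0668,0.85],[0.27,0.87,0,0,0,0.0668,0.85]]}}

```text
time: 2.4
tool_pos: [0.3627, -0.2372, 0.2316]
tcp_rot: [2.759, 1.502, 0.002]
wrist_force: [-1.4, -0.2, 0.4]
width: 0.153
grip_force: 0.0
```

Call:
{"name": "servo_tool", "arguments": {"series": [[0.27,0.87,0,0,0,0.0668,0.85],[0.27,0.87,0,0,0,0.0668,0.85],[0.27,0.87,0,0,0,0.0668,0.85],[0.27,0.87,0,0,0,0.0668,0.85]]}}

```text
time: 2.8
tool_pos: [0.4038, -0.1071, 0.2318]
tcp_rot: [2.586, 1.783, 0.002]
wrist_force: [0.4, -0.4, -0.0]
width: 0.146
grip_force: 0.0
```

Call:
{"name": "servo_tool", "arguments": {"series": [[0.27,0.87,0,0,0,0.0668,0.85],[0.27,0.87,0,0,0,0.0668,0.85],[0.27,0.87,0,0,0,0.0668,0.85],[0.27,0.87,0,0,0,0.0668,0.85]]}}

```text
time: 3.2
tool_pos: [0.4447, 0.0232, 0.2317]
tcp_rot: [2.386, 2.043, 0.002]
wrist_force: [0.4, 0.1, 0.2]
width: 0.149
grip_force: 0.0
```

Call:
{"name": "servo_tool", "arguments": {"series": [[0.27,0.87,0,0,0,0.0668,0.85],[0.27,0.87,0,0,0,0.0668,0.85],[0.27,0.87,0,0,0,0.0668,0.85],[0.27,0.87,0,0,0,0.0668,0.85]]}}

```text
time: 3.6
tool_pos: [0.4856, 0.1534, 0.2314]
tcp_rot: [2.16, 2.28, 0.002]
wrist_force: [0.3, -0.9, -0.1]
width: 0.152
grip_force: 0.0
```

Call:
{"name": "servo_tool", "arguments": {"series": [[0.27,0.87,0,0,0,0.0668,0.85],[0.27,0.87,0,0,0,0.0668,0.85],[0.27,0.87,0,0,0,0.0668,0.85],[0.27,0.87,0,0,0,0.0668,0.85]]}}

```text
time: 4.0
tool_pos: [0.5262, 0.2837, 0.2309]
tcp_rot: [1.91, 2.493, 0.001]
wrist_force: [-0.0, -0.2, 0.8]
width: 0.15
grip_force: 0.0
```

Run:
```python
from h import *
s=bot.read_state();print(s["tool_pos"])
k=K("wrist");im=save("wrist","pics/w1.png")
hsv=cv2.cvtColor(im[:,:,::-1].copy(),cv2.COLOR_BGR2HSV);m=cv2.inRange(hsv,(5,120,90),(25,255,255));n,l,st,c=cv2.connectedComponentsWithStats(m)
for i in range(1,n):
  if st[i,4]>500:
    b=cv2.boxPoints(cv2.minAreaRect(np.argwhere(l==i)[:,::-1].astype(np.float32)));print(b.round().tolist(),ray("wrist",b,.008,k).round(4)[:,:2].tolist())
for t in("wedge_tip","wedge_back","foot_short"):
  for d in bot.mark_of(t,"wrist")[:2]:
    p=[d["at"][1]*640,d["at"][0]*400];print(t,round(d["score"],2),np.round(p),ray("wrist",[p],0,k)[0])
```

```text
[0.52618836 0.28373567 0.23094293]
[[301.0, 216.0], [339.0, 216.0], [339.0, 304.0], [301.0, 304.0]] [[0.5182, 0.226], [0.5637, 0.2382], [0.5984, 0.1178], [0.5488, 0.1044]]
wedge_tip 0.9 [436. 149.] [0.65401273 0.34709736 0.        ]
wedge_tip 0.61 [262.  43.] [0.42740575 0.40623241 0.        ]
wedge_back 0.95 [440.  10.] [0.60597465 0.48877894 0.        ]
wedge_back 0.63 [127.  45.] [0.28229594 0.36666853 0.        ]
```

View pics/w1.png

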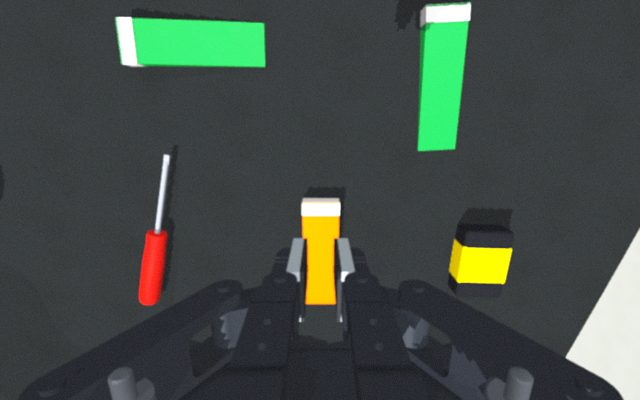

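The wrist view shows the orange wedge straight below, with its white band at (321,207) and thin end at (321,304). Its sides run parallel to the tool. I'll refine its pose from the corners.

Run:
```python
from h import *
b=ray("wrist",[(301.5,199),(340.5,199)],.02)[:,:2];t=ray("wrist",[(306,304),(336.5,304)],.0012)[:,:2]
B=b.mean(0);T=t.mean(0);d=T-B;print(b,t,B,T,np.linalg.norm(d),np.degrees(np.arctan2(d[1],d[0])))
s=bot.read_state();R=cv2.Rodrigues(np.array(s["tcp_rot"]))[0];print("yaw x",np.degrees(np.arctan2(R[1,0],R[0,0])))
P=np.array([.582,-.049]);e=P-B;print("to foot",np.linalg.norm(e),np.degrees(np.arctan2(e[1],e[0])))
print(proj("wrist",[s["tool_pos"]]))
```

```text
[[0.51074136 0.24674333]
 [0.55524174 0.25862227]] [[0.55315019 0.09745819]
 [0.59375718 0.10830906]] [0.53299155 0.2526828 ] [0.57345369 0.10288362] 0.1551675811085492 -74.88459383190254
yaw x 104.90245365904788
to foot 0.30563759878919877 -80.77289068833046
[[318.82449503 254.60025687]]
```

Call:
{"name": "servo_tool", "arguments": {"series": [[-0.013,0,-0.9,0,0,0,0.88],[-0.013,0,-0.9,0,0,0,0.88],[-0.013,0,-0.9,0,0,0,0.88],[-0.013,0,-0.9,0,0,0,0.88]]}}

```text
time: 4.6
tool_pos: [0.5169, 0.2782, 0.0902]
tcp_rot: [-1.911, -2.487, 0.018]
wrist_force: [-0.2, -0.2, -0.6]
width: 0.121
grip_force: 0.0
```

Call:
{"name": "servo_tool", "arguments": {"series": [[0,0,-0.3,0,0,0,0.88],[0,0,-0.5,0,0,0,0.88],[0,0,-0.59,0,0,0,0.88],[0,0,-0.59,0,0,0,0.88]]}}

```text
time: 5.0
tool_pos: [0.5214, 0.2816, 0.0075]
tcp_rot: [-1.913, -2.491, 0.003]
wrist_force: [-0.6, -0.4, 0.4]
width: 0.122
grip_force: 0.0
```

Call:
{"name": "servo_tool", "arguments": {"series": [[0.013,-0.04,0,0,0,0,0.88],[0.026,-0.08,0,0,0,0,0.88],[0.04,-0.12,0,0,0,0,0.88],[0.053,-0.153,0,0,0,0,0.88],[0.063,-0.192,0,0,0,-0.002,0.88],[0.073,-0.231,0,0,0,-0.004,0.88],[0.082,-0.27,0,0,0,-0.006,0.88],[0.091,-0.309,0,0,0,-0.008,0.88],[0.1,-0.348,0,0,0,-0.01,0.88],[0.109,-0.386,0,0,0,-0.012,0.88],[0.118,-0.425,0,0,0,-0.0135,0.88],[0.127,-0.464,0,0,0,-0.0155,0.88],[0.136,-0.503,0,0,0,-0.0175,0.88],[0.145,-0.542,0,0,0,-0.0194,0.88],[0.145,-0.542,0,0,0,-0.0194,0.88]]}}

```text
time: 6.5
tool_pos: [0.5436, 0.2005, 0.0077]
tcp_rot: [1.988, 2.432, -0.001]
wrist_force: [0.2, -0.0, 0.3]
width: 0.125
grip_force: 0.0
```

```bash
cat > m.py <<'E'
from h import *
import sys
F=np.array([.582,-.049]); tag=sys.argv[1]
s=bot.read_state();print(s["time"],s["tool_pos"].round(4),s["wrist_force"].round(2))
for n in("top","scene","wrist"):
  k=K(n);im=save(n,f"pics/{tag}_{n}.png")
  hsv=cv2.cvtColor(im[:,:,::-1].copy(),cv2.COLOR_BGR2HSV);m=cv2.inRange(hsv,(8,110,90),(22,255,255));q,l,st,c=cv2.connectedComponentsWithStats(m)
  for i in range(1,q):
    if st[i,4]>150:
      b=cv2.boxPoints(cv2.minAreaRect(np.argwhere(l==i)[:,::-1].astype(np.float32)));w=ray(n,b,.008,k)[:,:2];o=w[np.argsort(w[:,1])];t=o[:2].mean(0);B=o[2:].mean(0);d=t-B
      print(n,st[i,4],"tip",t.round(4),"bandline",B.round(4),"ang",np.degrees(np.arctan2(d[1],d[0])).round(1),"len",np.linalg.norm(d).round(3),"w",np.linalg.norm(o[0]-o[1]).round(3),"foot lat",np.round(np.cross(d/np.linalg.norm(d),F-t),4))
E
python3 m.py a 2>&1 | grep -v -i warn
```

```text
print(n,st[i,4],"tip",t.round(4),"bandline",B.round(4),"ang",np.degrees(np.arctan2(d[1],d[0])).round(1),"len",np.linalg.norm(d).round(3),"w",np.linalg.norm(o[0]-o[1]).round(3),"foot lat",np.round(np.cross(d/np.linalg.norm(d),F-t),4))
6.5 [0.5436 0.2005 0.0077] [ 0.18 -0.03  0.31]
top 181 tip [0.9098 0.7945] bandline [0.9089 0.8859] ang -89.4 len 0.091 w 0.024 foot lat -0.3363
top 749 tip [ 0.8633 -0.9572] bandline [ 0.8643 -0.7938] ang -90.3 len 0.163 w 0.117 foot lat -0.2867
top 564 tip [ 0.7915 -0.1443] bandline [ 0.7757 -0.1007] ang -70.2 len 0.046 w 0.128 foot lat -0.1647
top 691 tip [0.5786 0.0388] bandline [0.5517 0.174 ] ang -78.7 len 0.138 w 0.049 foot lat -0.0138
top 876 tip [0.4283 0.7937] bandline [0.4246 1.0279] ang -89.1 len 0.234 w 0.049 foot lat 0.1402
top 371 tip [-0.0176  0.7926] bandline [-0.0211  0.9494] ang -88.7 len 0.157 w 0.033 foot lat 0.5808
scene 270 tip [-0.3379  0.4866] bandline [-1.0476  0.5367] ang -4.0 len 0.712 w 0.033 foot lat -0.4694
scene 1209 tip [0.168  0.7948] bandline [0.1469 0.8722] ang -74.7 len 0.08 w 0.276 foot lat 0.1774
scene 787 tip [0.5785 0.0405] bandline [0.5496 0.1715] ang -77.5 len 0.134 w 0.059 foot lat -0.0159
scene 24902 tip [ 1.1117 -0.7156] bandline [1.0767 0.3181] ang -88.1 len 1.034 w 0.318 foot lat -0.5069
scene 793 tip [ 0.7853 -0.1446] bandline [ 0.7785 -0.0971] ang -81.9 len 0.048 w 0.144 foot lat -0.1877
```

Call:
{"name": "servo_tool", "arguments": {"series": [[0.008,-0.039,0,0,0,-0.0025,0.88],[0.016,-0.079,0,0,0,-0.005,0.88],[0.023,-0.118,0,0,0,-0.007,0.88],[0.03,-0.158,0,0,0,-0.009,0.88],[0.037,-0.197,0,0,0,-0.011,0.88],[0.043,-0.236,0,0,0,-0.013,0.88],[0.049,-0.276,0,0,0,-0.015,0.88],[0.055,-0.315,0,0,0,-0.017,0.88],[0.061,-0.355,0,0,0,-0.019,0.88],[0.067,-0.394,0,0,0,-0.021,0.88],[0.067,-0.394,0,0,0,-0.021,0.88]]}}

```text
time: 7.75
tool_pos: [0.5536, 0.1414, 0.0078]
tcp_rot: [2.068, 2.365, -0.0]
wrist_force: [-0.0, 0.3, -0.4]
width: 0.122
grip_force: 0.0
```

```bash
python3 m.py b 2>&1 | grep -E "^[0-9]|lat -?0.0"
python3 - <<'E'
import cv2,numpy as np
t=cv2.imread("pics/b_top.png")[160:260,270:450];s=cv2.imread("pics/b_scene.png")[140:260,200:410]
o=np.zeros((600,800,3),np.uint8);o[:300,:540]=cv2.resize(t,(540,300),interpolation=3);o[300:,:525]=cv2.resize(s,(525,300),interpolation=3);cv2.imwrite("pics/c2.png",o)
E
```

```text
7.75 [0.5536 0.1414 0.0078] [-0.04  0.26 -0.41]
top 566 tip [ 0.5778 -0.0219] bandline [0.5628 0.092 ] ang -82.5 len 0.115 w 0.048 foot lat 0.0006
scene 749 tip [ 0.5758 -0.0225] bandline [0.5575 0.1111] ang -82.2 len 0.135 w 0.06 foot lat 0.0025
```

View pics/c2.png

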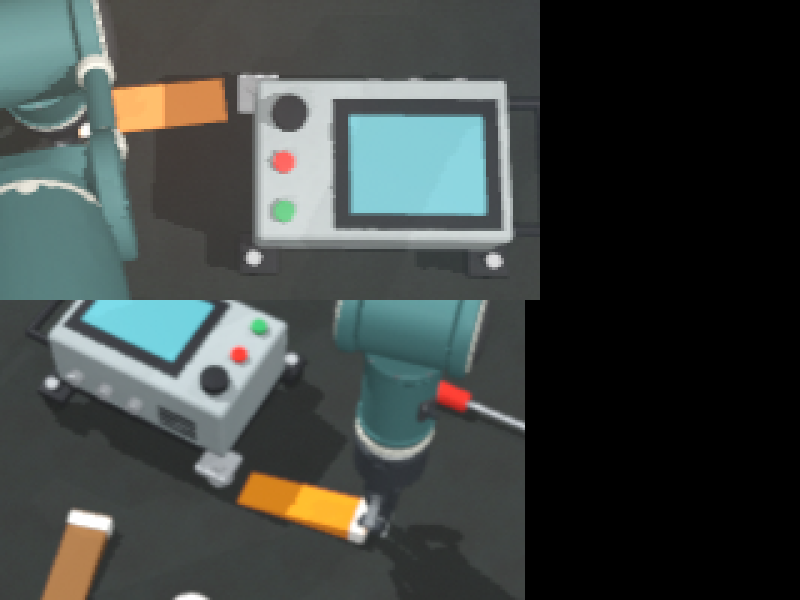

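The wedge tip sits just in front of the bare foot, at about (225,100) in the crop, and is aligned to within 2 mm. I'll push straight on.

Call:
{"name": "servo_tool", "arguments": {"series": [[0.005,-0.04,0,0,0,0,0.88],[0.011,-0.08,0,0,0,0,0.88],[0.016,-0.12,0,0,0,0,0.88],[0.022,-0.16,0,0,0,0,0.88],[0.027,-0.2,0,0,0,0,0.88],[0.031,-0.23,0,0,0,0,0.88],[0.036,-0.26,0,0,0,0,0.88],[0.04,-0.29,0,0,0,0,0.88]]}}

```text
time: 8.7
tool_pos: [0.5593, 0.0999, 0.0078]
tcp_rot: [-2.067, -2.364, -0.003]
wrist_force: [-0.3, 7.6, 1.3]
width: 0.118
grip_force: 3.8
```

Call:
{"name": "servo_tool", "arguments": {"series": [[0.004,-0.03,0,0,0,0,0.88],[0.008,-0.06,0,0,0,0,0.88],[0.012,-0.09,0,0,0,0,0.88],[0.016,-0.12,0,0,0,0,0.88],[0.02,-0.15,0,0,0,0,0.88]]}}

```text
time: 9.2
tool_pos: [0.5623, 0.0774, 0.0078]
tcp_rot: [-2.066, -2.364, -0.003]
wrist_force: [-0.3, 7.4, 0.4]
width: 0.119
grip_force: 3.7
```

```bash
python3 m.py c 2>&1 | grep -E "^[0-9]|lat -?0.0"
python3 - <<'E'
import cv2,numpy as np
t=cv2.imread("pics/c_top.png")[160:260,270:450];s=cv2.imread("pics/c_scene.png")[140:260,200:410]
o=np.zeros((600,800,3),np.uint8);o[:300,:540]=cv2.resize(t,(540,300),interpolation=3);o[300:,:525]=cv2.resize(s,(525,300),interpolation=3);cv2.imwrite("pics/c3.png",o)
E
```

```text
9.2 [0.5623 0.0774 0.0078] [-0.34  7.36  0.45]
top 191 tip [ 0.5811 -0.0477] bandline [0.5742 0.0011] ang -82.0 len 0.049 w 0.046 foot lat 0.0007
scene 601 tip [ 0.5857 -0.0868] bandline [0.5654 0.0484] ang -81.5 len 0.137 w 0.061 foot lat 0.002
```

View pics/c3.png

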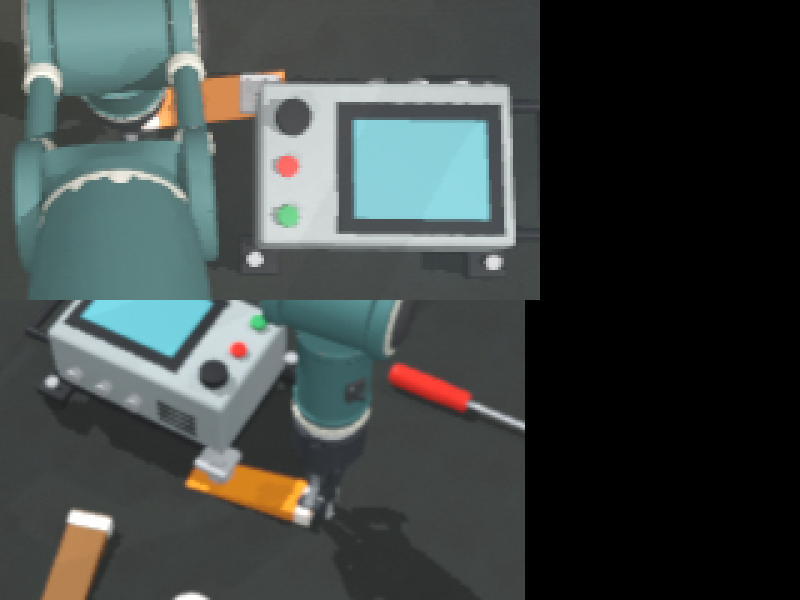

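The wedge is going under the foot centred at about 7.4 N, and the analyser has stayed put. I'll go on gently and watch the force.

Call:
{"name": "servo_tool", "arguments": {"series": [[0.003,-0.02,0,0,0,0,0.88],[0.0055,-0.04,0,0,0,0,0.88],[0.008,-0.06,0,0,0,0,0.88],[0.011,-0.08,0,0,0,0,0.88],[0.0135,-0.1,0,0,0,0,0.88]]}}

```text
time: 9.85
tool_pos: [0.5644, 0.0623, 0.0078]
tcp_rot: [-2.066, -2.365, -0.002]
wrist_force: [-1.3, 7.9, 1.0]
width: 0.121
grip_force: 3.7
```

Call:
{"name": "servo_tool", "arguments": {"series": [[0.001,-0.01,0,0,0,0,0.88],[0.003,-0.02,0,0,0,0,0.88]]}}

```text
time: 10.05
tool_pos: [0.5647, 0.0593, 0.0078]
tcp_rot: [-2.066, -2.364, -0.002]
wrist_force: [-1.1, 7.1, 1.3]
width: 0.124
grip_force: 3.7
```

Call:
{"name": "servo_tool", "arguments": {"series": [[0.001,-0.01,0,0,0,0,0.88],[0.003,-0.02,0,0,0,0,0.88]]}}

```text
time: 10.25
tool_pos: [0.5652, 0.0564, 0.0078]
tcp_rot: [-2.066, -2.364, -0.002]
wrist_force: [-1.2, 7.5, 0.4]
width: 0.118
grip_force: 3.7
```

Call:
{"name": "servo_tool", "arguments": {"series": [[0.0007,-0.005,0,0,0,0,0.88],[0.0014,-0.01,0,0,0,0,0.88]]}}

```text
time: 10.45
tool_pos: [0.5654, 0.0549, 0.0078]
tcp_rot: [-2.066, -2.364, -0.002]
wrist_force: [-0.5, 7.6, 2.1]
width: 0.12
grip_force: 3.6
```

Call:
{"name": "servo_tool", "arguments": {"series": [[0.0007,-0.005,0,0,0,0,0.88],[0.0014,-0.01,0,0,0,0,0.88]]}}

```text
time: 10.65
tool_pos: [0.5656, 0.0534, 0.0078]
tcp_rot: [-2.066, -2.364, -0.002]
wrist_force: [-1.4, 7.6, 0.6]
width: 0.125
grip_force: 4.0
```

Call:
{"name": "servo_tool", "arguments": {"series": [[0.0007,-0.005,0,0,0,0,0.88],[0.0014,-0.01,0,0,0,0,0.88]]}}

```text
time: 10.85
tool_pos: [0.5657, 0.0523, 0.0078]
tcp_rot: [-2.066, -2.364, -0.002]
wrist_force: [-1.5, 8.8, 1.3]
width: 0.119
grip_force: 4.8
```

Call:
{"name": "servo_tool", "arguments": {"series": [[0.0005,-0.004,0,0,0,0,0.88],[0.001,-0.007,0,0,0,0,0.88]]}}

```text
time: 11.05
tool_pos: [0.5659, 0.0516, 0.0079]
tcp_rot: [-2.066, -2.363, -0.003]
wrist_force: [-2.4, 10.3, 2.1]
width: 0.12
grip_force: 5.3
```

Call:
{"name": "servo_tool", "arguments": {"series": [[0.0005,-0.004,0,0,0,0,0.88],[0.001,-0.007,0,0,0,0,0.88]]}}

```text
time: 11.25
tool_pos: [0.5659, 0.0509, 0.0078]
tcp_rot: [-2.066, -2.363, -0.003]
wrist_force: [-1.4, 12.1, 2.0]
width: 0.122
grip_force: 6.1
```

```bash
python3 m.py d 2>&1 | grep -E "^[0-9]|lat -?0.0"
python3 - <<'E'
import cv2,numpy as np
from h import ray
t=cv2.imread("pics/d_top.png")[160:260,270:450];s=cv2.imread("pics/d_scene.png")[140:260,200:410]
o=np.zeros((600,800,3),np.uint8);o[:300,:540]=cv2.resize(t,(540,300),interpolation=3);o[300:,:525]=cv2.resize(s,(525,300),interpolation=3);cv2.imwrite("pics/c4.png",o)
# white bolts centroid, before/after
for f in("top.png","c_top.png","d_top.png"):
  g=cv2.imread("pics/"+f)
  for n,(r0,r1,c0,c1) in dict(L=(240,253,348,361),Far=(240,254,427,442)).items():
    w=np.clip(g[r0:r1,c0:c1].min(2).astype(float)-120,0,None);yy,xx=np.mgrid[r0:r1,c0:c1];p=((w*xx).sum()/w.sum(),(w*yy).sum()/w.sum());print(f,n,np.round(p,2),ray("top",[p],.046)[0,:2].round(4))
E
```

```text
11.25 [0.5659 0.0509 0.0078] [-1.36 12.1   2.01]
scene 581 tip [ 0.5916 -0.1121] bandline [0.5695 0.0232] ang -80.7 len 0.137 w 0.06 foot lat 0.0007
top.png L [354.23 245.33] [ 0.4151 -0.049 ]
top.png Far [433.99 245.09] [ 0.4192 -0.281 ]
c_top.png L [355.16 245.17] [ 0.4156 -0.0517]
c_top.png Far [433.83 243.34] [ 0.4243 -0.2807]
d_top.png L [355.62 245.15] [ 0.4157 -0.053 ]
d_top.png Far [433.92 243.12] [ 0.4249 -0.2809]
```

View pics/c4.png

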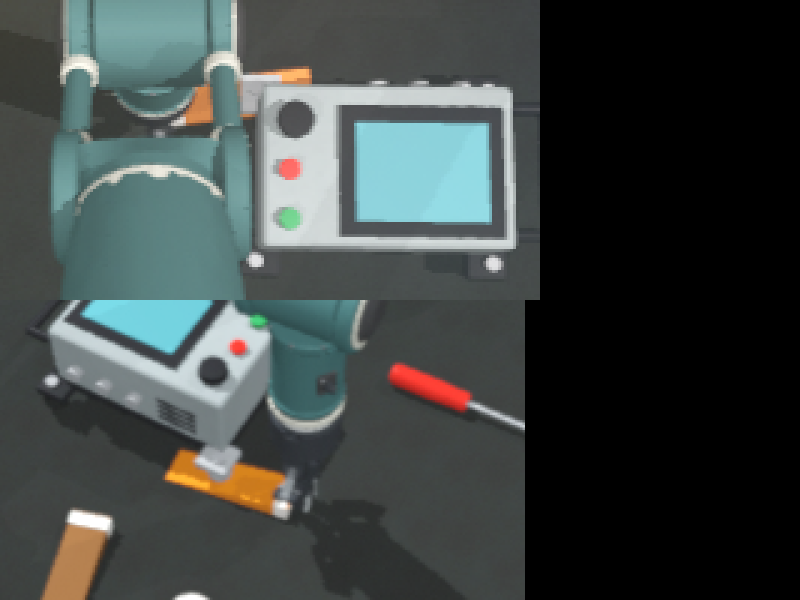

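The force held at 7.5 N and then rose to 12.1 N. The geometry puts the foot at own x of about +14 to +16 on the wedge, so all four feet should be bearing. I'll back the fingers straight off.

Call:
{"name": "servo_tool", "arguments": {"series": [[-0.003,0.02,0,0,0,0,0.88],[-0.011,0.08,0,0,0,0,0.88],[-0.027,0.2,0,0,0,0,0.88],[-0.055,0.4,0,0,0,0,0.88],[-0.055,0.4,0.25,0,0,0,0.88],[-0.08,0.65,0.5,0,0,0,0.88],[-0.1,0.9,0.7,0,0,0,0.88],[-0.1,0.9,0.9,0,0,0,0.88],[-0.1,0.9,0.9,0,0,0,0.88]]}}

```text
time: 12.3
tool_pos: [0.5551, 0.1859, 0.1486]
tcp_rot: [2.06, 2.364, 0.013]
wrist_force: [-0.2, -0.3, 0.3]
width: 0.117
grip_force: 0.0
```

Call:
{"name": "servo_tool", "arguments": {"series": [[0,0.8,0.2,0,0,0,0.88],[0,0.9,0.3,0,0,0,0.88],[0,0.9,0.3,0,0,0,0.88],[0,0.9,0.3,0,0,0,0.88],[0,0.9,0.3,0,0,0,0.88]]}}

```text
time: 12.8
tool_pos: [0.5511, 0.3189, 0.187]
tcp_rot: [2.064, 2.368, -0.002]
wrist_force: [0.4, -1.0, -1.6]
width: 0.121
grip_force: 0.0
```

```bash
python3 m.py e 2>&1 | grep -E "^[0-9]|lat -?0.0"
python3 - <<'E'
import cv2,numpy as np
t=cv2.imread("pics/e_top.png")[160:260,270:450];s=cv2.imread("pics/e_scene.png")[140:260,200:410]
o=np.zeros((600,800,3),np.uint8);o[:300,:540]=cv2.resize(t,(540,300),interpolation=3);o[300:,:525]=cv2.resize(s,(525,300),interpolation=3);cv2.imwrite("pics/c5.png",o)
E
```

```text
12.8 [0.5511 0.3189 0.187 ] [ 0.41 -1.   -1.59]
top 296 tip [ 0.5821 -0.0475] bandline [0.5725 0.0201] ang -82.0 len 0.068 w 0.048 foot lat -0.0003
scene 585 tip [ 0.5916 -0.1121] bandline [0.5696 0.0224] ang -80.7 len 0.136 w 0.06 foot lat 0.0007
```

View pics/c5.png

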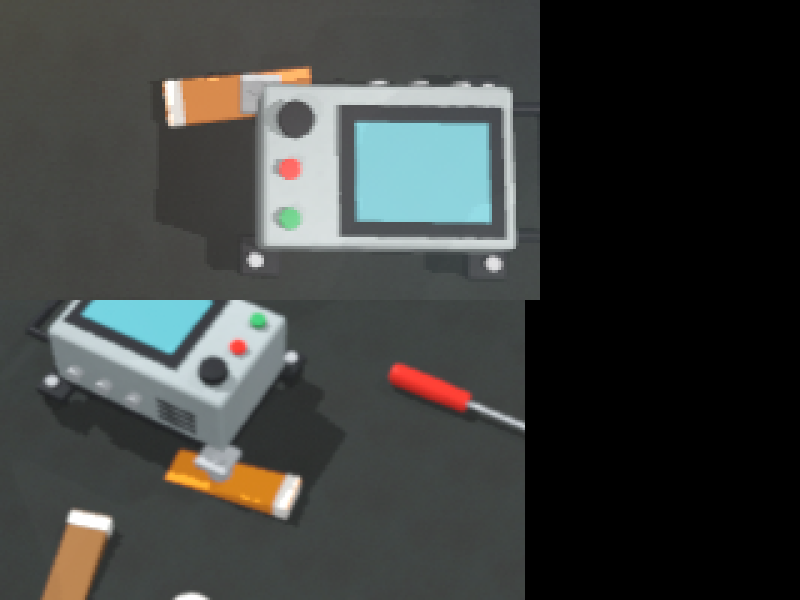

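The wedge stayed in place after release: its band is at (174,103) in the crop and the bare ear sits over its middle at (260,93). Nothing else has moved, so I'm handing in.

```bash
python3 -c "
from workcell import bot
print(bot.finish_job())"
```

```text
the job is handed in; nothing more can be done
None
```

I pushed the orange wedge under the bare foot until the push force rose from about 7.5 N to 12.1 N, which indicates the analyser is level and bearing on all four feet. I then backed the fingers off and handed the job in; the analyser shifted about 4 mm and no verdict came back.

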